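# Squirt the ball valve with the blue spray can

### The job

Give the ball valve in the tray a squirt from the blue spray can that stands clamped at the same tray: press that can's white nozzle cap down to its stop, hold it there for a moment, then let it spring fully back up and move clear. Do not press the black cap of the orange can, and leave the ball valve lying in its tray.

Things in the scene. Friction and masses are not known exactly. Their poses are not given: they have to be found in the camera images.
- lube_cap_top (a point): Centre of the flat top of the white nozzle cap (round, 34 mm wide, 18 mm high) of the blue spray can with a white band, 53 mm wide, fixed upright in a black foot on a fixed steel tray. 162 mm above the bench when up; moves down with the cap. +x: the way the nozzle points, over the tray; z up. The orange can, equally tall, stands 0.24 m or more to the left or right of it.
- lube_cap (a joint): How far the blue can's white cap is pressed straight down, in m: 0 = up (at rest), 0.008 = down at its stop. A spring pushes it back up: about 2 N to start it, 5.2 N at the stop. Released, it rises by itself.
- cleaner_cap (a joint): The same for the black cap of the orange can (black band) on its own tray, which is not to be pressed: 0 = up, 0.008 = down.
- valve_centre (a point): Middle of the body of a loose nickel ball valve with a red lever, 38 x 114 x 54 mm, 0.2 kg, lying in the tray (rim 12 mm high) in front of the blue can's nozzle, about 75 mm from the can's axis, its pipe axis (y) across the spray; the point is 20 mm above the valve's underside. It is to be left where it lies.

How it is judged (in metres and radians):
On the way, in this order (a step that is already met when the one before it is completed fails the run):
1. the white cap of the blue can is pressed down by more than 5 of its 8 mm for 0.1 s (value of joint lube_cap above 0.005 m), for 0.1 s.
2. the white cap is let up again (value of joint lube_cap below 0.0015 m), for 0.2 s.
At the end, for the whole second after the job is handed in: The white cap has been pressed and is up again (within 1.5 mm), the black cap is up (within 1.5 mm), and the ball valve lies within 20 mm of where it was (value of joint each of lube_cap, cleaner_cap below 0.0015 m and distance of valve_centre from where it was at the start of the episode below 0.02 m); the robot touches nothing.
It fails at once if the black cap of the orange can is pressed by more than 3 mm (value of joint cleaner_cap above 0.003 m).
It fails at once if the ball valve is shifted by more than 20 mm (distance of valve_centre from where it was at the start of the episode above 0.02 m).
It also fails if it takes over 32 s, if anything falls off the work surface, if the arm or the gripper's body presses on something with over 40 N, if the wrist force passes 120 N, or if a joint passes its speed limit or range.

### The arm

A 6-joint arm with a two-finger parallel gripper is mounted at the origin on a cart in front of the work surface, level with it; the furniture and walls round the work are solid. World frame = base frame: x ahead of the robot, y to its left, z up, the work surface at z = 0. Lengths are in mm, angles in rad, forces in N, time in s.
With the tool pointing down it reaches from about 350 to 775 mm from the base axis. Payload 7.3 kg.
Tool frame: the origin (TCP) lies between the finger pads; the fingertips stand 25 mm ahead of it and the grasp point (between the pads) lies 6 mm ahead of it; z points along the fingers, y is the line along which they close (so a half turn about z gives the same grasp; the last joint's range is limited). The gripper opens to 92 mm and grips with 3 to 60 N. Pads are 19 mm wide; open, the fingers measure 130 mm over their backs; the gripper's body (75 mm by 190 mm) begins 47 mm behind the grasp point.
Start: joints at [1.197, 0.342, 1.524, -0, 1.275, -0.146], TCP at [118.546, 511.458, 251.741] pointing down, gripper open.
Joint ranges: [-2.53, 2.53], [-0.77, 2.02], [0.04, 2.7], [-1, 4.14], [0.28, 2.66], [-3.11, 3.11]. Speed limits (rad/s): [2.57, 2.57, 3.14, 3.14, 3.14, 3.14].

### API

Orientations are given as [roll, pitch, yaw] about the fixed x, y, z axes, in that order (R = Rz(yaw) Ry(pitch) Rx(roll)).
In Python, from plant import bot gives the robot as it stands.
- The arm moves only by the tool play_rows, never from a script. Its argument "commands" is a list of rows, each an object of numbers: "x", "y", "z": the shift along the tool's x, y, z in m; "twist": the turn about the tool's z in degrees. In form: [{"x": .., "y": .., "z": .., "twist": ..}, ...]. A call has exactly 8 rows; each row is the pose to reach, as a shift and turn from the pose commanded when the call began, along the tool's axes at that moment; what a row does not reach only later rows make up. A row lasts 1/10 s, in which the tool goes at most 50 mm and 8.59 degrees, less where a joint would pass 70% of its speed; a pose out of reach is approached as far as the arm can. A call with a gripper value outside its range is refused whole. "jaw" is the closure, from 0 (fully open) to 1 (shut), set as the call begins (left out, the last holds). The fingers move at their own pace and stop on an object; the grip force is fixed at half the most. Time passes only in rows, so rows that repeat a pose let the fingers close, or fill a call up. It gives the time, the measured TCP pose, the force, the opening and the grip force at its end, in the units of the state.
- bot.get_obs(): the state, without advancing time (a new reading comes with each control period).
- bot.capture(name): name is "scene" or "top" or "wrist"; returns a dict with "pixels" (400x640x3 uint8, red, green, blue), "fx", "fy", "cx", "cy" (pixels), "eye" and "rotation" of the camera in the world. Camera axes: x right, y down, z forward; pixel columns grow to the right and rows downward; lengths in mm; the calibration is good to about 2 mm. The wrist camera is an equidistant fisheye: a pixel r from the principal point sees the ray r / f radians off the axis. A picture is of the moment at which its call begins. There is no depth.
- bot.close_job(): hands the job in; it is judged then, once.
The state is a dict: "time": time; "joint_positions": joint angles; "dq": joint speeds; "tau": joint torques, N m; "tool_pos": TCP position; "tcp_rot": TCP orientation; "contact_force": force on the tool from outside, world axes, zero at the start; "moment": the same for the moment, N m; "grip_width": finger opening in mm; "finger_force": force on a finger pad.
Only numpy, scipy, OpenCV 4.12 (cv2) and the standard library are available. Lean on these libraries where they do the work, as an engineer would, in place of code of your own. Each camera call takes 0.05 s, during which the arm holds its last target. There are 200 camera calls.

## Working session

There is one attempt and no reset: what is moved stays moved. The work goes in short steps, Python scripts to look and compute and a tool call to move; the robot and the scene stay as the last step left them, time stands still between calls to the robot, and variables do not carry over. Pictures are saved under pics/ and viewed, at most 10 in all, crops included, and the job is handed in when it is done.

Besides the shell and the picture viewer there is one more tool, called after "Request:" by a JSON object that holds its "fn" and its "kwargs". play_rows: Moves the arm, as the interface text tells. Its arguments: {"type":"object","properties":{"commands":{"type":"array"},"jaw":{"type":"number"}},"required":["commands"]}

```bash
mkdir -p pics
python3 - <<'E'
from plant import bot
import cv2,pickle
o=bot.get_obs();print(o)
d={}
for n in("scene","top"):
    c=bot.capture(n);d[n]=c
    cv2.imwrite(f"pics/{n}0.png",c["pixels"][:,:,::-1])
    print(n,{k:v for k,v in c.items() if k!="pixels"})
pickle.dump(d,open("c0.pkl","wb"))
E
```

```text
{'time': 0.0, 'joint_positions': array([ 1.19701001e+00,  3.42739814e-01,  1.52504972e+00, -3.02709835e-05,
        1.27540264e+00, -1.46042511e-01]), 'dq': array([ 7.33673297e-04, -1.47399964e-05, -2.10891896e-04,  1.40183668e-03,
        1.28342532e-03, -1.04429428e-03]), 'tau': array([ 7.21149427e-04, -4.31253254e+01, -2.44213986e+01,  7.17723859e-02,
        5.60727145e-02, -1.55006587e-04]), 'tool_pos': array([118.40062866, 511.07865447, 251.02465555]), 'tcp_rot': array([-3.14000595e+00, -2.04130482e-04,  2.91385752e+00]), 'contact_force': array([ 0.87995449, -0.05504086,  0.18187197]), 'moment': array([ 0.02239969, -0.00589987,  0.01374997]), 'finger_force': 0.0, 'grip_width': 91.94381689441452}
scene {'fx': 364.1539325082101, 'fy': 364.1539325082101, 'cx': 324.80796407862454, 'cy': 199.08064525252652, 'eye': array([ 163.27599384, -716.34582262,  540.32382341]), 'rotation': array([-2.02079901e+00,  7.25140366e-04, -4.49146254e-01])}
top {'fx': 495.8643579287999, 'fy': 495.8643579287999, 'cx': 316.1091406621011, 'cy': 202.6248110781526, 'eye': array([ 341.70618783,    7.73632705, 1069.93687524]), 'rotation': array([-2.95156873, -0.00796544, -1.54341808])}
```

View pics/scene0.png

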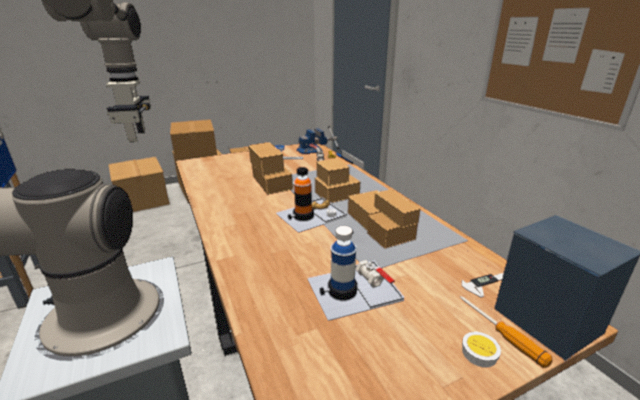

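View pics/top0.png

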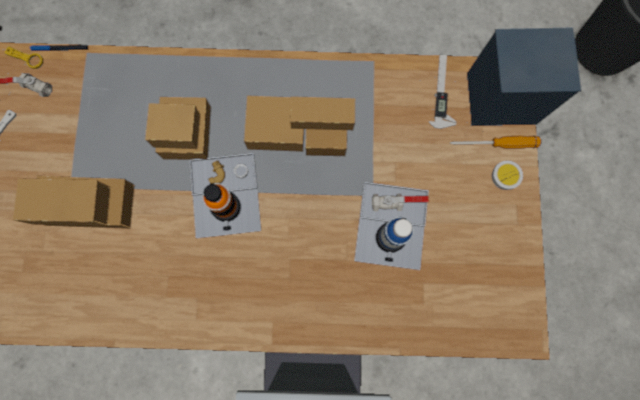

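The top view shows the white cap at about (401,230), with the valve above it at (388,202), the orange can's cap at (212,192) and box stacks at (60,200) and (178,125). In the scene view the white cap top is near (344,233) and the orange can is at (302,195).

```bash
cat > h.py <<'E'
import numpy as np,cv2
from scipy.spatial.transform import Rotation as R
def ray(c,u,v):
    d=R.from_euler("xyz",c["rotation"]).apply([(u-c["cx"])/c["fx"],(v-c["cy"])/c["fy"],1.]);return d
def at_z(c,u,v,z):
    d=ray(c,u,v);return c["eye"]+d*(z-c["eye"][2])/d[2]
def proj(c,p):
    q=R.from_euler("xyz",c["rotation"]).inv().apply(np.array(p)-c["eye"]);return q[0]/q[2]*c["fx"]+c["cx"],q[1]/q[2]*c["fy"]+c["cy"]
def tri(c1,p1,c2,p2):
    a,b=ray(c1,*p1),ray(c2,*p2)
    s=np.linalg.lstsq(np.c_[a,-b],c2["eye"]-c1["eye"],rcond=None)[0]
    A=c1["eye"]+a*s[0];B=c2["eye"]+b*s[1];return (A+B)/2,np.linalg.norm(A-B)
E
python3 - <<'E'
import pickle;from h import *
d=pickle.load(open("c0.pkl","rb"));t,s=d["top"],d["scene"]
im=t["pixels"].astype(int)
m=np.zeros(im.shape[:2],np.uint8);m[215:248,385:418]=(im.min(2)>190)[215:248,385:418]
n,l,st,ce=cv2.connectedComponentsWithStats(m);print(st,ce)
print("cap z162",at_z(t,401,229.5,162),tri(t,(401,229.5),s,(344,232)))
print("orange",at_z(t,212,191,162),"valve",at_z(t,388,202,20))
print("left stack",tri(t,(60,200),s,(264,148)),at_z(t,20,180,100),at_z(t,130,225,60))
p=at_z(t,401,229.5,162);print(p,"scene",proj(s,p))
crop=lambda i,y,x:cv2.resize(i["pixels"][y-25:y+25,x-25:x+25,::-1],(390,390),interpolation=cv2.INTER_CUBIC)
cv2.imwrite("pics/crop.png",np.hstack([crop(t,230,400),crop(s,240,345)]))
E
```

```text
[[     0      0    640    400 255842]
 [   396    221     14     14    158]] [[319.44864799 199.48266117]
 [402.65189873 227.57594937]]
cap z162 [ 470.46064126 -152.90992026  162.        ] (array([ 473.95817116, -155.16867618,  155.63840099]), np.float64(5.554341912594074))
orange [532.98085906 200.49101379 162.        ] valve [ 549.67643603 -150.23417044   20.        ]
left stack (array([508.96840425, 491.63375106, 143.17502279]), np.float64(4.443864504034193)) [557.35584651 598.32300131 100.        ] [478.39211138 385.12635596  60.        ]
[ 470.46064126 -152.90992026  162.        ] scene (np.float64(340.6914181880521), np.float64(229.4504910872136))
```

View pics/crop.png

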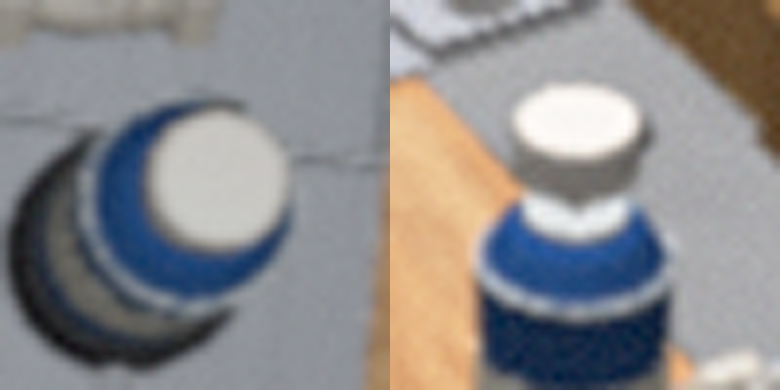

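The crops show the flat cap top centred at about (402.9,227.8) in the top view and (344,230.4) in the scene view. The nozzle points away from the robot.

Run:
```python
import pickle;from h import *
from plant import bot
d=pickle.load(open("c0.pkl","rb"));t,s=d["top"],d["scene"]
p=at_z(t,402.8,227.8,162)
print(p,at_z(s,343.6,230,162),tri(t,(402.8,227.8),s,(343.6,230)))
o=bot.get_obs();r=R.from_euler("xyz",o["tcp_rot"])
f=lambda q:r.inv().apply(np.array(q)-o["tool_pos"]).round(0)
print("up",f([118,511,320]),"mid",f([380,250,320]),"above",f([p[0],p[1],260]))
```

```text
[ 473.72549391 -156.2576491   162.        ] [ 474.75174447 -157.41547903  162.        ] (array([ 474.43485697, -156.62463857,  161.50017628]), np.float64(1.3603696452687746))
up [  0.  -0. -69.] mid [-314. -195.  -69.] above [-497. -570.   -8.]
```

Request:
{"fn": "play_rows", "kwargs": {"commands": [{"x": -0.02,"y": -0.01,"z": -0.03,"twist": 0},{"x": -0.06,"y": -0.035,"z": -0.05,"twist": 0},{"x": -0.1,"y": -0.06,"z": -0.06,"twist": 0},{"x": -0.14,"y": -0.085,"z": -0.06,"twist": 0},{"x": -0.18,"y": -0.11,"z": -0.06,"twist": 0},{"x": -0.22,"y": -0.135,"z": -0.06,"twist": 0},{"x": -0.26,"y": -0.16,"z": -0.06,"twist": 0},{"x": -0.29,"y": -0.18,"z": -0.06,"twist": 0}], "jaw": 1}}

```text
time: 0.9
tool_pos: [361.8, 268.5, 311.5]
tcp_rot: [-3.141, 0.0, 2.913]
contact_force: [0.3, 0.6, -0.6]
grip_width: 32.6
finger_force: 0.0
```

Request:
{"fn": "play_rows", "kwargs": {"commands": [{"x": -0.015,"y": -0.03,"z": 0,"twist": 0},{"x": -0.04,"y": -0.07,"z": 0,"twist": 0},{"x": -0.06,"y": -0.115,"z": 0,"twist": 0},{"x": -0.085,"y": -0.16,"z": 0,"twist": 0},{"x": -0.11,"y": -0.205,"z": 0,"twist": 0},{"x": -0.13,"y": -0.25,"z": 0,"twist": 0},{"x": -0.155,"y": -0.295,"z": 0,"twist": 0},{"x": -0.175,"y": -0.335,"z": 0,"twist": 0}]}}

```text
time: 1.7
tool_pos: [455.3, -97.4, 311.6]
tcp_rot: [3.141, -0.0, 2.913]
contact_force: [1.6, 1.0, -1.0]
grip_width: 0.1
finger_force: 0.0
```

Request:
{"fn": "play_rows", "kwargs": {"commands": [{"x": -0.015,"y": -0.03,"z": 0.01,"twist": 0},{"x": -0.03,"y": -0.055,"z": 0.03,"twist": 0},{"x": -0.03,"y": -0.055,"z": 0.05,"twist": 0},{"x": -0.03,"y": -0.055,"z": 0.07,"twist": 0},{"x": -0.03,"y": -0.055,"z": 0.08,"twist": 0},{"x": -0.03,"y": -0.055,"z": 0.08,"twist": 0},{"x": -0.03,"y": -0.055,"z": 0.08,"twist": 0},{"x": -0.03,"y": -0.055,"z": 0.08,"twist": 0}]}}

```text
time: 2.5
tool_pos: [472.6, -155.6, 232.8]
tcp_rot: [-3.141, 0.002, 2.914]
contact_force: [-0.1, 0.1, 1.3]
grip_width: 0.5
finger_force: 0.0
```

Run:
```python
from h import *
from plant import bot
o=bot.get_obs();r=R.from_euler("xyz",o["tcp_rot"]);print(o["time"],o["tool_pos"],o["tcp_rot"],o["grip_width"],o["contact_force"])
print(r.inv().apply(np.array([474.3,-156.5,187])-o["tool_pos"]))
s=bot.capture("scene");w=bot.capture("wrist")
print({k:w[k] for k in w if k!="pixels"})
a=cv2.resize(s["pixels"][150:310,250:450,::-1],(500,400),interpolation=3)
cv2.imwrite("pics/chk.png",a);cv2.imwrite("pics/wrist.png",w["pixels"][:,:,::-1])
```

```text
2.5 [ 472.58486385 -155.62749906  232.81030156] [-3.14120206e+00  2.05213352e-03  2.91421658e+00] 0.535695079531018 [-0.14573315  0.10826714  1.26478742]
[-1.77365878 -0.44551964 45.81421533]
{'fx': 309.70691628693146, 'fy': 309.70691628693146, 'cx': 322.1829466200044, 'cy': 193.65459120241587, 'eye': array([ 402.11306699, -139.63176483,  364.72863448]), 'rotation': array([2.86791809e+00, 7.13281338e-04, 1.34392305e+00])}
```

View pics/chk.png

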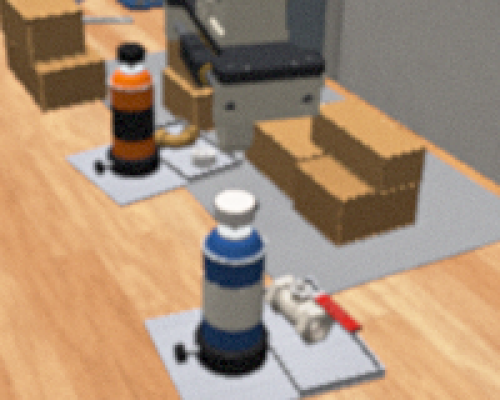

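View pics/wrist.png

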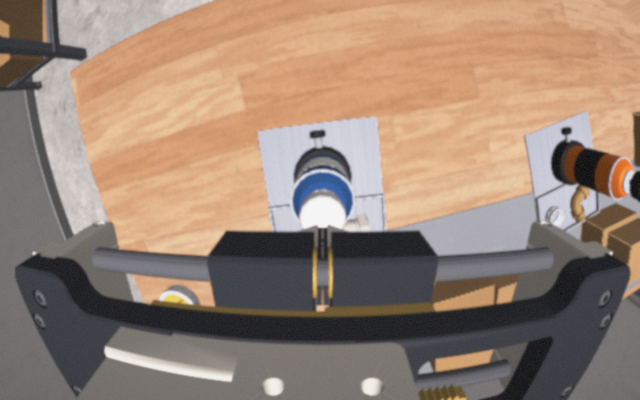

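The scene view shows the closed fingertips directly above the white cap, at crop (230,150) against the cap at (236,205). The wrist view agrees: both sit near column 323. Next I descend to just past contact.

Request:
{"fn": "play_rows", "kwargs": {"commands": [{"x": -0.002,"y": 0,"z": 0.015,"twist": 0},{"x": -0.002,"y": 0,"z": 0.03,"twist": 0},{"x": -0.002,"y": 0,"z": 0.04,"twist": 0},{"x": -0.002,"y": 0,"z": 0.044,"twist": 0},{"x": -0.002,"y": 0,"z": 0.047,"twist": 0},{"x": -0.002,"y": 0,"z": 0.049,"twist": 0},{"x": -0.002,"y": 0,"z": 0.049,"twist": 0},{"x": -0.002,"y": 0,"z": 0.049,"twist": 0}]}}

```text
time: 3.4
tool_pos: [474.1, -156.0, 183.2]
tcp_rot: [3.142, 0.001, 2.914]
contact_force: [-2.6, 0.4, 3.9]
grip_width: 0.5
finger_force: 1.7
```

Request:
{"fn": "play_rows", "kwargs": {"commands": [{"x": 0,"y": 0,"z": 0.002,"twist": 0},{"x": 0,"y": 0,"z": 0.004,"twist": 0},{"x": 0,"y": 0,"z": 0.005,"twist": 0},{"x": 0,"y": 0,"z": 0.0055,"twist": 0},{"x": 0,"y": 0,"z": 0.0055,"twist": 0},{"x": 0,"y": 0,"z": 0.0055,"twist": 0},{"x": 0,"y": 0,"z": 0.0055,"twist": 0},{"x": 0,"y": 0,"z": 0.0055,"twist": 0}]}}

```text
time: 4.2
tool_pos: [474.3, -156.2, 179.0]
tcp_rot: [-3.141, 0.002, 2.914]
contact_force: [-5.8, 2.4, 18.4]
grip_width: 0.3
finger_force: 9.1
```

Run:
```python
from plant import bot
import cv2
for i in range(3):
    s=bot.capture("scene");o=bot.get_obs();print(o["time"],o["tool_pos"],o["contact_force"])
cv2.imwrite("pics/press.png",cv2.resize(s["pixels"][190:300,290:410,::-1],(600,550),interpolation=3))
```

```text
4.25 [ 474.32314577 -156.15613312  179.05572531] [-5.90530294  3.18498874 18.19865504]
4.3 [ 474.29594914 -156.15403714  179.03239376] [-6.26316321  3.87433815 18.23994309]
4.35 [ 474.29652823 -156.16777417  179.02134143] [-5.71163459  2.88187243 17.90362723]
```

View pics/press.png

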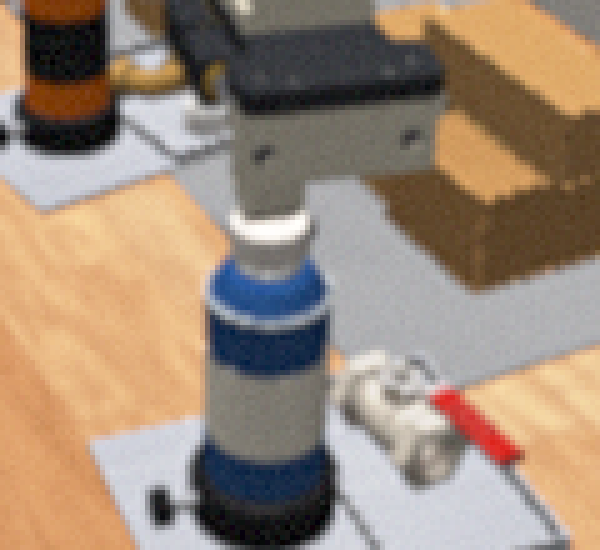

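The picture shows the finger on the cap at (270,220) with the cap pushed down. The force is 18 N, well above the 5.2 N spring load, so it is at its stop. The valve lies untouched at (400,420). It has been held long enough, so I lift straight up.

Request:
{"fn": "play_rows", "kwargs": {"commands": [{"x": 0,"y": 0,"z": 0.0055,"twist": 0},{"x": 0,"y": 0,"z": 0,"twist": 0},{"x": 0,"y": 0,"z": -0.01,"twist": 0},{"x": 0,"y": 0,"z": -0.03,"twist": 0},{"x": 0,"y": 0,"z": -0.06,"twist": 0},{"x": 0,"y": 0,"z": -0.09,"twist": 0},{"x": 0,"y": 0,"z": -0.1,"twist": 0},{"x": 0,"y": 0,"z": -0.1,"twist": 0}]}}

```text
time: 5.15
tool_pos: [474.6, -156.4, 277.9]
tcp_rot: [-3.141, 0.003, 2.914]
contact_force: [0.2, 0.0, -0.4]
grip_width: 0.1
finger_force: 0.0
```

Request:
{"fn": "play_rows", "kwargs": {"commands": [{"x": 0,"y": 0,"z": 0,"twist": 0},{"x": 0,"y": 0,"z": 0,"twist": 0},{"x": 0,"y": 0,"z": 0,"twist": 0},{"x": 0,"y": 0,"z": 0,"twist": 0},{"x": 0,"y": 0,"z": 0,"twist": 0},{"x": 0,"y": 0,"z": 0,"twist": 0},{"x": 0,"y": 0,"z": 0,"twist": 0},{"x": 0,"y": 0,"z": 0,"twist": 0}]}}

```text
time: 5.95
tool_pos: [474.0, -156.1, 277.2]
tcp_rot: [3.142, 0.0, 2.914]
contact_force: [-0.1, 0.1, 0.8]
grip_width: -0.2
finger_force: 0.0
```

Run:
```python
from plant import bot
import cv2,pickle,numpy as np
s=bot.capture("scene");o=bot.get_obs();print(o["time"],o["tool_pos"],o["contact_force"])
s0=pickle.load(open("c0.pkl","rb"))["scene"]
f=lambda c:cv2.resize(c["pixels"][215:305,300:410,::-1],(390,320),interpolation=3)
cv2.imwrite("pics/after.png",np.hstack([f(s0),f(s)]))
```

```text
6.0 [ 474.00563108 -156.0509435   277.23632008] [ 0.39432056 -0.42134007 -0.00631258]
```

View pics/after.png

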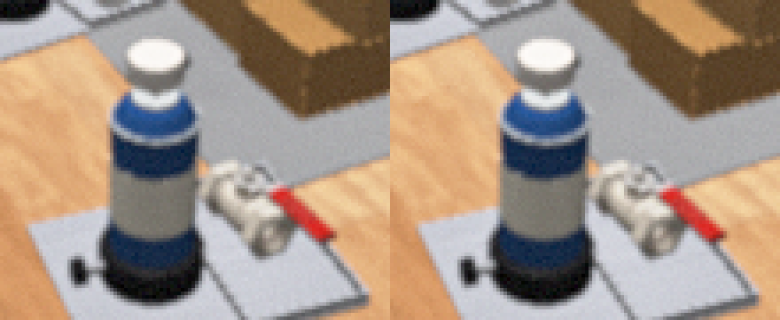

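The before and after pictures match: the cap is fully up again at (547,60), the valve has not moved, and the tool is about 90 mm clear.

```bash
python3 -c "
from plant import bot
print(bot.close_job())"
```

```text
the job is handed in; nothing more can be done
None
```

I pressed the blue can's white cap down to its stop (about 18 N), held it there and let it spring fully back up. The valve did not move, the arm never went near the orange can's cap, and I handed the job in at about 6 s; no verdict was returned.

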